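# Seat the tube-rotator drum in its stand

### The arm

A 6-joint arm with a two-finger parallel gripper is mounted at the origin on a cart in front of the work surface, level with it; the furniture and walls round the work are solid. World frame = base frame: x ahead of the robot, y to its left, z up, the work surface at z = 0. Lengths are in mm, angles in rad, forces in N, time in s.
With the tool pointing down it reaches from about 350 to 775 mm from the base axis. Payload 7.3 kg.
Tool frame: the origin (TCP) lies at the centre of the arm's flange, where the gripper is bolted on; the fingertips stand 178 mm ahead of it and the grasp point (between the pads) lies 159 mm ahead of it; z points along the fingers, y is the direction in which the jaws open and shut (so a half turn about z gives the same grasp; the last joint's range is limited). The gripper opens to 92 mm and grips with 3 to 60 N. Pads are 19 mm wide; open, the fingers measure 130 mm over their backs; the gripper's body (75 mm by 190 mm) begins 47 mm behind the grasp point.
Start: joints at [1.054, 0.342, 1.524, -0, 1.275, -0.146], TCP at [190.218, 489.331, 404.741] pointing down, gripper open.
Joint ranges: [-2.53, 2.53], [-0.77, 2.02], [0.04, 2.7], [-1, 4.14], [0.28, 2.66], [-3.11, 3.11]. Speed limits (rad/s): [2.57, 2.57, 3.14, 3.14, 3.14, 3.14].

### API

Orientations are given as [roll, pitch, yaw] about the fixed x, y, z axes, in that order (R = Rz(yaw) Ry(pitch) Rx(roll)).
In Python, from plant import get_obs, capture, close_job gives the robot as it stands. The module is installed in compiled form; this text tells all that it offers.
- The arm moves only by the shell command python3 -m pendant 'ROWS'. ROWS is JSON, a list of rows, each a list of 3 entries, a list of its own where there are three numbers: the shift along the tool's x, y, z in m, then the turn, a rotation vector about the tool's x, y, z in rad, then the finger opening in m, from 0 to 0.0918. In form: [[[tx, ty, tz], [wx, wy, wz], fingers], ...]. A call has 1 to 10 rows; each row is the pose to reach, as a shift and turn from the pose commanded when the call began, along the tool's axes at that moment; what a row does not reach only later rows make up. A row lasts 1/12 s, in which the tool goes at most 41.7 mm and 7.16 degrees, less where a joint would pass 70% of its speed; a pose out of reach is approached as far as the arm can. A call with a gripper value outside its range is refused whole. The fingers move at their own pace and stop on an object; the grip force is fixed at half the most. Time passes only in rows, so rows that repeat a pose let the fingers close. It gives the time, the measured TCP pose, the force and the opening at its end, in the units of the state.
- get_obs(): the state, without advancing time (a new reading comes with each control period).
- capture(name): name is "scene" or "top" or "wrist"; returns a dict with "color" (384x512x3 uint8, red, green, blue), "mtx" (3x3 intrinsics, pixels), "dist" ([k1, k2, p1, p2, k3] as OpenCV has them; the pictures are not rectified), "rvec" (rotation vector, rad) and "tvec" (3), from world to camera coordinates, as OpenCV has them. Camera axes: x right, y down, z forward; pixel columns grow to the right and rows downward; lengths in mm; the calibration is good to about 2 mm. A picture is of the moment at which its call begins. There is no depth.
- close_job(): hands the job in, once; it reports no verdict.
The state is a dict: "time": time; "joint_positions": joint angles; "dq": joint speeds; "tau": joint torques, N m; "tool_pos": TCP position; "tcp_rot": TCP orientation; "contact_force": force on the tool from outside, world axes, zero at the start; "moment": the same for the moment, N m; "grip_width": finger opening in mm.
Only numpy, scipy, OpenCV 4.12 (cv2) and the standard library are available. Lean on these libraries where they do the work, as an engineer would, in place of code of your own. Each camera call takes 0.05 s, during which the arm holds its last target. There are 200 camera calls.

### The job

Take the white rotator drum from its low grey cradle and put it into the rotator stand: lower it by hand, not dropped, into the two leaning open slots under the white canopy until both ends of its axle rest fully and evenly on the slot bottoms, then let go. Leave the beaker, the petri dish, the tape roll and the screwdriver where they are.

Things in the scene. Friction and masses are not known exactly. Their poses are not given: they have to be found in the camera images.
- drum_center (a point): Centre of the loose white drum (0.18 to 0.35 kg), on its axle; y along the axle. Steel axle 10 mm thick, 170 mm long; plain hub 30 mm thick, 80 mm long in the middle, between two discs 56 mm across, 6 mm thick (outer faces 46 mm from centre); 18 mm collars outside them to 50 mm, then bare axle. Alike end for end and all round. Grip the hub across the axle. Starts level in the cradle, centre 60 mm up.
- drum: The same drum as a body; same origin and axes as point drum_center.
- cradle: Fixed low grey rest, base 70 x 150 x 10 mm, with two upright V rests 10 mm thick, 60 mm either side of its middle, that carry the axle; the Vs open straight up and end 72 mm above the worktop. Origin in the middle of its underside; y along the axle lying in it, z up.
- stand: The fixed rotator stand. Origin on the worktop under the seat; x to its back (away from the robot), y along the seated axle, z up. Grey base from x -70 to +110 mm, 165 mm wide, 12 mm thick. Two aluminium cheeks 10 mm thick, centred at y -60 and +60 mm (inner faces 110 mm apart; the drum's discs go between them), each with an open slot. Canopy posts at x 95 mm.
- stand_seat (a point): Where the drum's centre lies when fully seated, midway between the cheeks, 100 mm above the worktop; stand's axes. Slots are 13 mm wide and lean 35 degrees from vertical towards -x, so the axle goes in along (0.574, 0, -0.819). Seated, it lies on the flat slot bottom and against the lower (front) wall: the slot's middle line passes 1.5 mm from this point towards (0.819, 0, 0.574).
- slot_mouth (a point): Middle of the slots' flared mouths (27 mm wide), on the slots' middle line, midway between the cheeks, 34 mm up the slant from the seat; the straight 13 mm part of the slots begins 12 mm further in. Stand's axes.
- canopy_edge (a point): Middle of the front edge of the stand's fixed white canopy, at its underside, 200 mm above and 10 mm in front (-x) of the seat; it reaches back 120 mm and is 165 mm wide. It is in the way of a hand held upright over the slots; a hand leaning back to -x by about the slant of the slots clears it. Stand's axes.
- beaker: Glass beaker, 71 mm wide, 90 mm high, a bystander; origin in the middle of its underside.
- dish: Clear petri dish, 57 mm wide, 12 mm high, a bystander; origin in the middle of its underside.
- tape: Roll of tape lying flat, 66 mm wide, 18 mm high, a bystander; origin in the middle of its underside.
- driver: Screwdriver lying down, 201 mm long, 26 mm thick, a bystander; origin at the middle of its underside, y along it.

How it is judged:
By the outcome, as a careful person would: the job done as asked, in the order asked, and still so for the second after the job is handed in, with the robot touching nothing.
It also fails if it takes over 40 s, if anything falls off the work surface, if the arm or the gripper's body presses on something with over 40 N, if the wrist force passes 120 N, or if a joint passes its speed limit or range.

## Working session

There is one attempt and no reset: what is moved stays moved. The work goes in short steps, Python scripts to look and compute and a shell command to move; the robot and the scene stay as the last step left them, time stands still between calls to the robot, and variables do not carry over. Pictures are saved under pics/ and viewed, about 8 in all and at most 12, crops included, and the job is handed in when it is done.

```bash
mkdir -p pics; python3 - <<'E'
from plant import get_obs, capture
import cv2,numpy as np
o=get_obs();print({k:np.round(o[k],4).tolist() for k in ("time","tool_pos","tcp_rot","grip_width","joint_positions")})
for n in("scene","top"):
    c=capture(n);cv2.imwrite(f"pics/{n}0.png",c["color"][:,:,::-1]);np.savez(f"pics/{n}0.npz",**c)
    R=cv2.Rodrigues(np.array(c["rvec"]))[0];print(n,(-R.T@np.array(c["tvec"]).ravel()).round(),c["mtx"][0],c["dist"])
a=cv2.imread("pics/scene0.png");b=cv2.imread("pics/top0.png")
E
```

```text
{'time': 0.0, 'tool_pos': [190.1563, 489.2163, 404.0494], 'tcp_rot': [-3.1401, -0.0002, 2.7708], 'grip_width': 91.7975, 'joint_positions': [1.054, 0.3427, 1.525, -0.0, 1.2754, -0.146]}
scene [-170. -353.  950.] [388.30242645   0.         259.68050527] [-0.06048444  0.          0.          0.          0.        ]
top [ 357.   64. 1490.] [488.63005011   0.         266.68523314] [-0.11885715  0.          0.          0.          0.        ]
```

View pics/scene0.png

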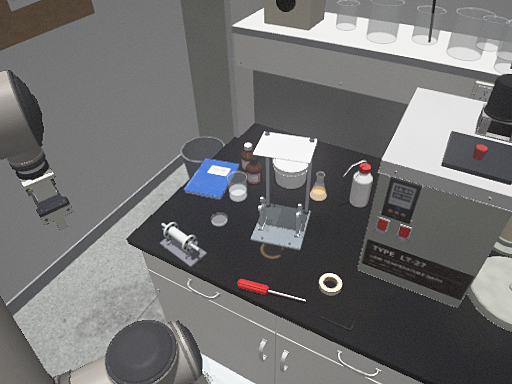

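View pics/top0.png

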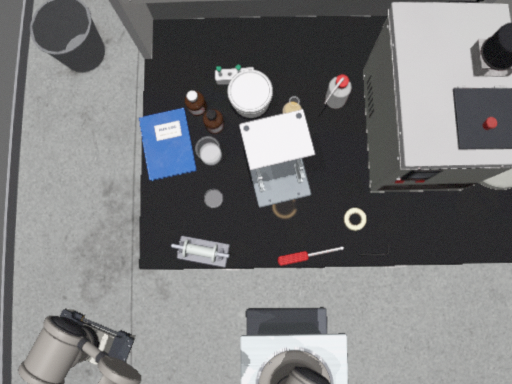

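The scene view shows the drum in its cradle at about (181,238) and the stand at about (282,200). The top view has the drum at (202,250), the stand at (280,175) and the dish at (213,198). I'll enlarge these areas to pick points.

```bash
python3 - <<'E'
import cv2,numpy as np
a=cv2.imread("pics/scene0.png");b=cv2.imread("pics/top0.png")
def crop(im,x,y,w,h,s):
    c=cv2.resize(im[y:y+h,x:x+w],None,fx=s,fy=s,interpolation=cv2.INTER_CUBIC)
    for i in range(0,w,10):
        cv2.line(c,(i*s,0),(i*s,5 if (x+i)%50 else 12),(0,255,255),1)
        if (x+i)%20==0: cv2.putText(c,str(x+i),(i*s,22),0,.4,(0,255,255),1)
    for i in range(0,h,10):
        cv2.line(c,(0,i*s),(5,i*s),(0,255,255),1)
        if (y+i)%20==0: cv2.putText(c,str(y+i),(6,i*s+4),0,.4,(0,255,255),1)
    return c
t=np.hstack([crop(a,150,210,80,60,5),crop(b,160,220,80,60,5)])
u=np.hstack([crop(a,240,130,80,120,3),crop(b,230,100,100,120,3)])
u=np.hstack([u,np.zeros((360,800-u.shape[1],3),np.uint8)])[:300+60]
cv2.imwrite("pics/c1.png",np.vstack([t[:240+60],u[:300]])) if 0 else cv2.imwrite("pics/c1.png",np.vstack([cv2.resize(t,(640,240)),u[:, :640]]))
E
```

```text
(no output)
```

View pics/c1.png

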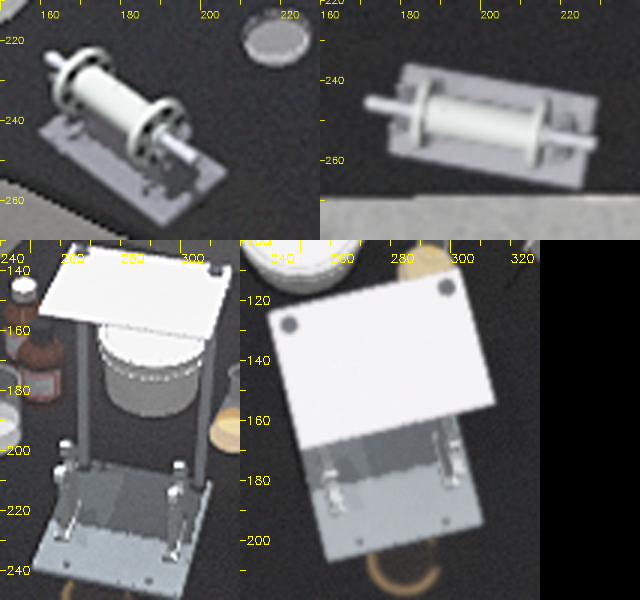

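Picks from the crops:

| Feature | Scene view | Top view |
|---|---|---|
| Axle ends | (162.5,224.5), (198,249) | (171.5,245), (228.5,256) |
| Canopy front corners | (253,154), (311,163) | (251,169), (315,154) |
| Base front corners | (251,241), (302,249) | (260,207), (311,194) |

```bash
cat > h.py <<'E'
import cv2,numpy as np
from scipy.spatial.transform import Rotation as Ro
def ray(c,p):
    u=cv2.undistortPoints(np.array([[p]],float),np.array(c["mtx"]),np.array(c["dist"]))[0,0]
    R=cv2.Rodrigues(np.array(c["rvec"]))[0];o=-R.T@np.array(c["tvec"]).ravel()
    d=R.T@[u[0],u[1],1];return o,d/np.linalg.norm(d)
def tri(*cp):
    A=np.zeros((3,3));b=np.zeros(3);rs=[ray(*x) for x in cp]
    for o,d in rs: P=np.eye(3)-np.outer(d,d);A+=P;b+=P@o
    x=np.linalg.solve(A,b);return x,[np.linalg.norm((np.eye(3)-np.outer(d,d))@(x-o)) for o,d in rs]
def plane(c,p,z):
    o,d=ray(c,p);return o+d*(z-o[2])/d[2]
def proj(c,X): return cv2.projectPoints(np.array(X,float).reshape(-1,3),np.array(c["rvec"]),np.array(c["tvec"]),np.array(c["mtx"]),np.array(c["dist"]))[0][:,0]
def tcpR(o): return Ro.from_euler("xyz",o["tcp_rot"])
E
python3 - <<'E'
from h import *
s=dict(np.load("pics/scene0.npz"));t=dict(np.load("pics/top0.npz"))
for n,p,q in [("axL",(162.5,224.5),(171.5,245.2)),("axR",(198,249.2),(228.5,256)),("canL",(253.3,154.3),(250.7,169.3)),("canR",(310.7,162.7),(315,154.3)),("baseL",(251,240.7),(260,207.3)),("baseR",(302,249.3),(311,194.3))]:
    x,e=tri((s,p),(t,q));print(n,x.round(1),np.round(e,1))
for n,z in (("beaker",45),): pass
print("dish",plane(t,(213,198),6).round(),"beaker",plane(t,(208,152),45).round(),"tape",plane(t,(355,219),9),"drv",plane(t,(281,260),13),plane(t,(343,248),13))
E
```

```text
axL [421.4 356.   53.6] [1. 1.]
axR [387.  187.6  62.6] [0.1 0.1]
canL [595.4 110.1 301.5] [1.1 1.1]
canR [630.3 -50.5 304.7] [1.4 1.4]
baseL [536.2  94.9   1.1] [0.7 0.7]
baseR [574.7 -64.8   6.6] [3.6 3.6]
dish [566. 239.   6.] beaker [702. 250.  45.] tape [ 494.26593767 -193.82277599    9.        ] drv [373.96108655  34.14053498  13.        ] [ 406.72744706 -153.5122905    13.        ]
```

The sizes agree: axle 172 mm, canopy edge 164 mm. That puts the drum at about (404,272,59) with yaw −11.5°. Both the canopy and the base put the stand seat at about (623,31,100) with yaw 12.8°. Next I'll hover over the drum.

```bash
cat >> h.py <<'E'
def pose(yaw_deg,lean_deg):
    "tool y (jaws) along heading yaw, tool leaning back by lean, z = fwd*sin - up*cos"
    a,l=np.radians([yaw_deg,lean_deg]);f=np.array([np.cos(a),np.sin(a),0]);up=np.array([0,0,1.])
    z=f*np.sin(l)-up*np.cos(l);y=f*np.cos(l)+up*np.sin(l);return Ro.from_matrix(np.c_[np.cross(y,z),y,z])
def go(o,grasp,R):
    "print shift/turn taking grasp point to 'grasp' with rotation R"
    R0=tcpR(o);p=np.array(grasp)-R.as_matrix()[:,2]*159
    print("shift m",(R0.inv().apply(p-np.array(o["tool_pos"]))/1000).round(4),"turn",(R0.inv()*R).as_rotvec().round(4),"tcp",p.round(1))
E
python3 - <<'E'
from h import *;from plant import get_obs
go(get_obs(),(404,272,190),pose(-11.5,0))
E
```

```text
shift m [-0.278  -0.1249  0.0552] turn [-1.3000e-03  8.0000e-04  1.4007e+00] tcp [404. 272. 349.]
```

```bash
python3 -m pendant '[[[-0.278,-0.125,0.055],[0,0,1.4],0.0918],[[-0.278,-0.125,0.055],[0,0,1.4],0.0918],[[-0.278,-0.125,0.055],[0,0,1.4],0.0918],[[-0.278,-0.125,0.055],[0,0,1.4],0.0918],[[-0.278,-0.125,0.055],[0,0,1.4],0.0918],[[-0.278,-0.125,0.055],[0,0,1.4],0.0918],[[-0.278,-0.125,0.055],[0,0,1.4],0.0918],[[-0.278,-0.125,0.055],[0,0,1.4],0.0918],[[-0.278,-0.125,0.055],[0,0,1.4],0.0918],[[-0.278,-0.125,0.055],[0,0,1.4],0.0918]]'
python3 - <<'E'
from h import *;from plant import get_obs
o=get_obs();print(o["joint_positions"]);go(o,(404,272,190),pose(-11.5,0))
E
```

```text
time: 0.93
tool_pos: [405.0, 270.8, 349.0]
tcp_rot: [-3.14, 0.001, 1.511]
contact_force: [-0.2, -0.2, 0.5]
grip_width: 91.5
[4.31824710e-01 3.29159151e-01 1.71005633e+00 5.15370660e-05
 1.10396252e+00 4.91156621e-01]
shift m [ 0.0012 -0.0011 -0.    ] turn [-0.0014  0.0008  0.1414] tcp [404. 272. 349.]
```

```bash
python3 -m pendant '[[[0.001,-0.001,0],[0,0,0.07],0.0918],[[0.001,-0.001,0],[0,0,0.141],0.0918],[[0.001,-0.001,0],[0,0,0.141],0.0918],[[0.001,-0.001,0],[0,0,0.141],0.0918]]'
python3 - <<'E'
from h import *;from plant import capture
c=capture("wrist");np.savez("pics/w1.npz",**c);cv2.imwrite("pics/w1.png",c["color"][:,:,::-1]);print(ray(c,(256,192)))
E
```

```text
time: 1.27
tool_pos: [403.0, 273.1, 349.5]
tcp_rot: [-3.141, 0.0, 1.382]
contact_force: [-0.7, 0.6, -0.3]
grip_width: 91.5
(array([415.49867485, 339.20822017, 329.55433815]), array([-0.05559573, -0.25196296, -0.96613859]))
```

View pics/w1.png

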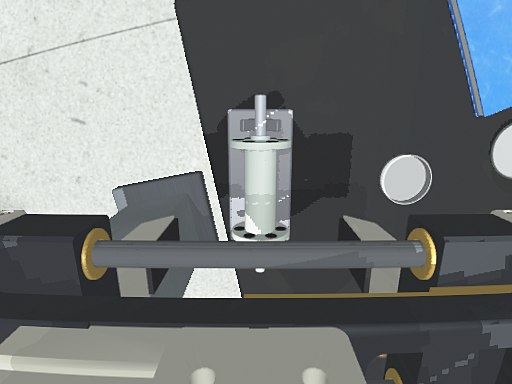

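The wrist view shows the drum upright in the picture and between the fingers. The axle ends are at (261,96) and (260,271), and the hub's silhouette spans columns 245–276.

```bash
python3 - <<'E'
from h import *;from plant import get_obs
c=dict(np.load("pics/w1.npz"));t=dict(np.load("pics/top0.npz"))
g=cv2.cvtColor(c["color"],cv2.COLOR_RGB2GRAY)
for r in (98,165,180): print(r,g[r,236:286:1].tolist())
a,b=[plane(c,p,60) for p in((261,95.5),(260,271))]
print(a,b,np.linalg.norm(a-b),(a+b)/2,np.degrees(np.arctan2(-(a-b)[0],(a-b)[1])))
print(tri((c,(261,95.5)),(t,(171.5,245.2))),tri((c,(260,271)),(t,(228.5,256))))
o=get_obs();go(o,(*((a+b)/2)[:2],60),pose(np.degrees(np.arctan2(-(a-b)[0],(a-b)[1])),0))
E
```

```text
98 [66, 65, 66, 64, 65, 65, 64, 65, 65, 66, 65, 53, 44, 44, 45, 47, 45, 39, 72, 154, 172, 185, 205, 221, 230, 222, 206, 193, 187, 164, 69, 38, 45, 46, 47, 47, 47, 46, 46, 47, 47, 46, 47, 46, 47, 46, 51, 57, 59, 66]
165 [154, 154, 154, 154, 154, 154, 154, 151, 145, 173, 182, 191, 199, 206, 210, 213, 216, 217, 219, 221, 223, 224, 226, 226, 227, 228, 229, 229, 228, 227, 224, 223, 220, 217, 215, 212, 204, 197, 191, 178, 139, 132, 138, 157, 154, 154, 156, 155, 154, 155]
180 [150, 150, 150, 150, 150, 150, 150, 147, 146, 171, 184, 192, 200, 206, 212, 214, 216, 219, 220, 222, 224, 225, 225, 226, 227, 228, 228, 227, 227, 225, 222, 220, 218, 216, 213, 208, 200, 193, 187, 169, 130, 131, 132, 136, 154, 152, 151, 152, 151, 152]
[420.80327829 354.08713871  60.        ] [388.23897418 186.16554904  60.        ] 171.0499756783802 [404.52112623 270.12634388  60.        ] -10.97489646944971
(array([420.33751385, 353.64386168,  68.90905183]), [np.float64(0.29444553626079567), np.float64(0.2944455362607545)]) (array([387.7547122 , 187.48277804,  62.08730075]), [np.float64(0.7077805007991946), np.float64(0.7077805007991016)])
shift m [-0.0026  0.0021  0.1306] turn [-0.0003  0.0002  0.0029] tcp [404.5 270.1 219. ]
```

```bash
python3 -m pendant '[[[-0.0026,0.002,0.04],[0,0,0.003],0.0918],[[-0.0026,0.002,0.08],[0,0,0.003],0.0918],[[-0.0026,0.002,0.11],[0,0,0.003],0.0918],[[-0.0026,0.002,0.1305],[0,0,0.003],0.0918],[[-0.0026,0.002,0.1305],[0,0,0.003],0.0918],[[-0.0026,0.002,0.1305],[0,0,0.003],0.06],[[-0.0026,0.002,0.1305],[0,0,0.003],0.045],[[-0.0026,0.002,0.1305],[0,0,0.003],0.045]]'
```

```text
time: 1.98
tool_pos: [405.2, 270.6, 220.9]
tcp_rot: [3.139, -0.002, 1.377]
contact_force: [-0.0, 0.3, -0.2]
grip_width: 76.3
```

```bash
python3 -m pendant '[[[0,0,0.001],[0,0,0],0.04],[[0,0,0.001],[0,0,0],0.04],[[0,0,0.001],[0,0,0],0.04],[[0,0,0.001],[0,0,0],0.035],[[0,0,0.001],[0,0,0],0.035],[[0,0,0.001],[0,0,0],0.032],[[0,0,0.001],[0,0,0],0.02],[[0,0,0.001],[0,0,0],0.02],[[0,0,0.001],[0,0,0],0.02],[[0,0,0.001],[0,0,0],0.02]]'
python3 - <<'E'
from h import *;from plant import capture
c=capture("wrist");np.savez("pics/w2.npz",**c);cv2.imwrite("pics/w2.png",c["color"][:,:,::-1])
E
```

```text
time: 2.82
tool_pos: [404.1, 270.3, 218.1]
tcp_rot: [-3.14, 0.0, 1.377]
contact_force: [-4.7, 2.5, 1.5]
grip_width: 29.0
```

View pics/w2.png

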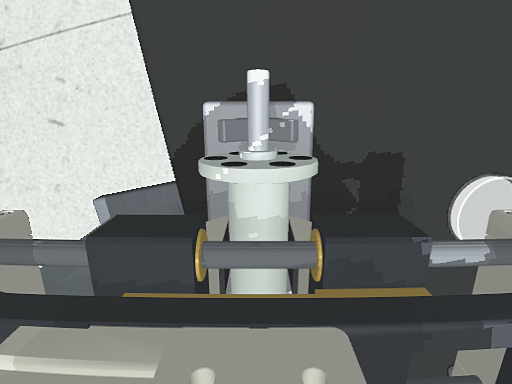

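The grip is on the hub at 29 mm, and the far axle tip is at (258,69). Next I'll work out the axial offset in the hand, lift, and plan the pre-insertion pose with a 40° lean.

```bash
python3 -m pendant '[[[0,0,-0.03],[0,0,0],0.02],[[0,0,-0.06],[0,0,0],0.02],[[0,0,-0.1],[0,0,0],0.02],[[0,0,-0.12],[0,0,0],0.02],[[0,0,-0.12],[0,0,0],0.02]]'
python3 - <<'E'
from h import *;from plant import get_obs
c=dict(np.load("pics/w2.npz"))
e=plane(c,(258,69),65);g=np.array([404.1,270.3]);d=np.array([np.sin(np.radians(11)),np.cos(np.radians(11))])
print("axial offset of drum vs grasp",(e[:2]-g)@d-85, "lat",(e[:2]-g)@[d[1],-d[0]])
o=get_obs();print(o["contact_force"],o["grip_width"])
yw=np.radians(12.8);X=np.array([np.cos(yw),np.sin(yw),0]);S=np.array([623,31,100.])
for D in(110,):
    go(o,S+X*(-.574*D+1.2)+[0,0,.819*D+.9],pose(12.8,40))
E
```

```text
time: 3.28
tool_pos: [405.9, 270.6, 342.6]
tcp_rot: [3.133, -0.005, 1.377]
contact_force: [0.2, -0.0, -2.7]
grip_width: 29.2
axial offset of drum vs grasp 0.8594552532396733 lat -0.22866231722735186
[ 0.20907903 -0.00478187 -2.66222927] 29.189903586576673
shift m [-0.2599  0.1089  0.0294] turn [-0.6784  0.1422 -0.4011] tcp [462.9  -5.4 312.8]
```

```bash
python3 -m pendant '[[[-0.26,0.109,0.029],[-0.68,0.142,-0.4],0.02],[[-0.26,0.109,0.029],[-0.68,0.142,-0.4],0.02],[[-0.26,0.109,0.029],[-0.68,0.142,-0.4],0.02],[[-0.26,0.109,0.029],[-0.68,0.142,-0.4],0.02],[[-0.26,0.109,0.029],[-0.68,0.142,-0.4],0.02],[[-0.26,0.109,0.029],[-0.68,0.142,-0.4],0.02],[[-0.26,0.109,0.029],[-0.68,0.142,-0.4],0.02],[[-0.26,0.109,0.029],[-0.68,0.142,-0.4],0.02],[[-0.26,0.109,0.029],[-0.68,0.142,-0.4],0.02],[[-0.26,0.109,0.029],[-0.68,0.142,-0.4],0.02]]'
python3 - <<'E'
from h import *;from plant import capture,get_obs
o=get_obs();print(np.round(o["joint_positions"],3),o["contact_force"])
ims=[]
for n in("wrist","scene","top"):
    c=capture(n);np.savez(f"pics/{n}3.npz",**c);ims.append(c["color"][:,:,::-1])
def crop(im,x,y,w,h,s):
    c=cv2.resize(im[y:y+h,x:x+w],None,fx=s,fy=s,interpolation=cv2.INTER_CUBIC)
    for i in range(0,w,20): cv2.putText(c,str(x+i),(i*s,10),0,.35,(0,255,255),1)
    for i in range(0,h,20): cv2.putText(c,str(y+i),(0,i*s+4),0,.35,(0,255,255),1)
    return c
cv2.imwrite("pics/p3.png",np.hstack([ims[0],np.vstack([crop(ims[1],230,160,96,64,3),crop(ims[2],230,140,96,64,3)])]))
np.save("pics/p3.npy",0)
E
```

```text
time: 4.12
tool_pos: [454.7, 32.1, 310.2]
tcp_rot: [2.51, -0.032, 1.781]
contact_force: [0.3, 0.5, -2.3]
grip_width: 29.4
[-0.175  0.238  2.078  0.823  0.342 -1.092] [ 0.34736703  0.53983689 -2.31297542]
```

View pics/p3.png

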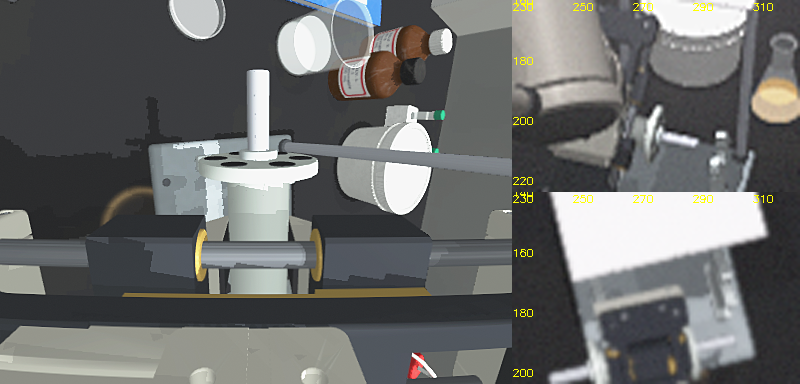

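The drum is still steady in the hand. The wrist view shows the stand's base and left post, but the pose isn't fully reached yet, so I'll continue.

```bash
python3 - <<'E'
from h import *;from plant import get_obs
o=get_obs();yw=np.radians(12.8);X=np.array([np.cos(yw),np.sin(yw),0]);S=np.array([623,31,100.])
D=110
for l in (36,38,40): go(o,S+X*(-.574*D+1.2)+[0,0,.819*D+.9],pose(12.8,l))
E
```

```text
shift m [-0.0378  0.0135 -0.0032] turn [ 0.0018 -0.0174 -0.0338] tcp [471.5  -3.4 319.6]
shift m [-0.038   0.008  -0.0031] turn [-0.0331 -0.0168 -0.0341] tcp [467.1  -4.4 316.3]
shift m [-0.0382  0.0024 -0.0028] turn [-0.068  -0.0162 -0.0344] tcp [462.9  -5.4 312.8]
```

```bash
python3 -m pendant '[[[-0.02,0.004,-0.002],[-0.015,-0.008,-0.017],0.02],[[-0.038,0.008,-0.003],[-0.033,-0.017,-0.034],0.02],[[-0.038,0.008,-0.003],[-0.033,-0.017,-0.034],0.02],[[-0.038,0.008,-0.003],[-0.033,-0.017,-0.034],0.02],[[-0.038,0.008,-0.003],[-0.033,-0.017,-0.034],0.02],[[-0.038,0.008,-0.003],[-0.033,-0.017,-0.034],0.02]]'
python3 - <<'E'
from h import *;from plant import capture,get_obs
o=get_obs();print(np.round(o["joint_positions"],3),o["contact_force"]);R=tcpR(o)
print("z",R.as_matrix()[:,2].round(3),"y",R.as_matrix()[:,1].round(3))
D=110;yw=np.radians(12.8);X=np.array([np.cos(yw),np.sin(yw),0]);S=np.array([623,31,100.])
go(o,S+X*(-.574*D+1.2)+[0,0,.819*D+.9],pose(12.8,38))
ims=[]
for n in("wrist","scene","top"):
    c=capture(n);np.savez(f"pics/{n}4.npz",**c);ims.append(c["color"][:,:,::-1])
def crop(im,x,y,w,h,s):
    c=cv2.resize(im[y:y+h,x:x+w],None,fx=s,fy=s,interpolation=cv2.INTER_CUBIC)
    for i in range(0,w,20): cv2.putText(c,str(x+i),(i*s,10),0,.35,(0,255,255),1)
    for i in range(0,h,20): cv2.putText(c,str(y+i),(0,i*s+4),0,.35,(0,255,255),1)
    return c
a=np.hstack([crop(ims[1],240,160,80,60,4) if 0 else crop(ims[1],240,170,80,75,5),crop(ims[2],240,140,80,75,5)])
b=crop(ims[0],130,40,400-130-3,100,3) if 0 else cv2.resize(ims[0][40:240,100:460],None,fx=1.1,fy=1.1)
cv2.imwrite("pics/p4.png",np.vstack([a,np.hstack([b,np.zeros((b.shape[0],800-b.shape[1],3),np.uint8)])]))
E
```

```text
time: 4.77
tool_pos: [467.3, -2.6, 317.3]
tcp_rot: [2.476, 0.0, 1.798]
contact_force: [0.2, 0.4, -3.8]
grip_width: 29.2
[-0.258  0.245  2.051  0.903  0.375 -1.261] [ 0.23132544  0.44650063 -3.77785343]
z [ 0.601  0.139 -0.787] y [0.767 0.178 0.617]
shift m [-0.0018 -0.001   0.0004] turn [ 0.0019 -0.0024  0.0035] tcp [467.1  -4.4 316.3]
```

View pics/p4.png

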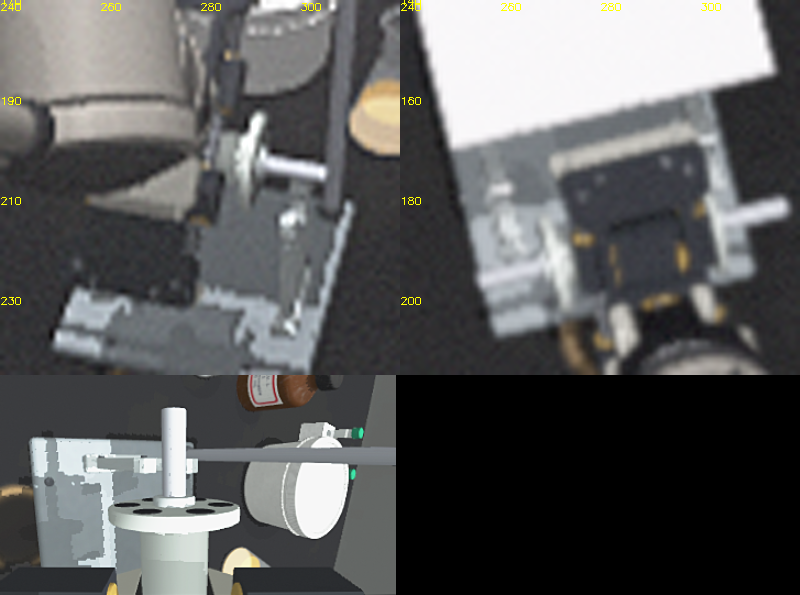

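The wrist view shows the +y cheek's top with the axle lying over it, and the force and grip are steady. I'll zoom in on that cheek with the predicted slot outline drawn over it.

```bash
python3 - <<'E'
from h import *
c=dict(np.load("pics/wrist4.npz"));im=c["color"][:,:,::-1]
yw=12.8;Rz=Ro.from_euler("z",yw,degrees=True);S=np.array([623,31,100.])
sl=np.array([-.574,0,.819]);n=np.array([.819,0,.574])
x0,y0,w,h,s=165,80,130,80,6
z=cv2.resize(im[y0:y0+h,x0:x0+w],None,fx=s,fy=s,interpolation=cv2.INTER_CUBIC)
for y,col in((55,(0,255,0)),(65,(0,0,255))):
    P=np.array([n*1.5+sl*a+n*b+[0,y,0] for a,b in((34,-13.5),(22,-6.5),(-5,-6.5),(-5,6.5),(22,6.5),(34,13.5))])
    q=proj(c,S+Rz.apply(P));print(y,q.round(1).tolist())
    cv2.polylines(z,[((q-[x0,y0]+.5)*s).astype(np.int32)],False,col,1)
for i in range(0,w,10): cv2.putText(z,str(x0+i),(i*s,10),0,.35,(0,255,255),1)
for i in range(0,h,10): cv2.putText(z,str(y0+i),(0,i*s+4),0,.35,(0,255,255),1)
cv2.imwrite("pics/p5.png",z)
E
```

```text
55 [[231.9, 134.7], [241.6, 133.6], [241.6, 131.6], [256.9, 131.6], [258.7, 133.6], [269.3, 134.7]]
65 [[231.6, 120.5], [241.5, 120.2], [241.5, 119.6], [257.0, 119.6], [258.8, 120.2], [269.5, 120.6]]
```

View pics/p5.png

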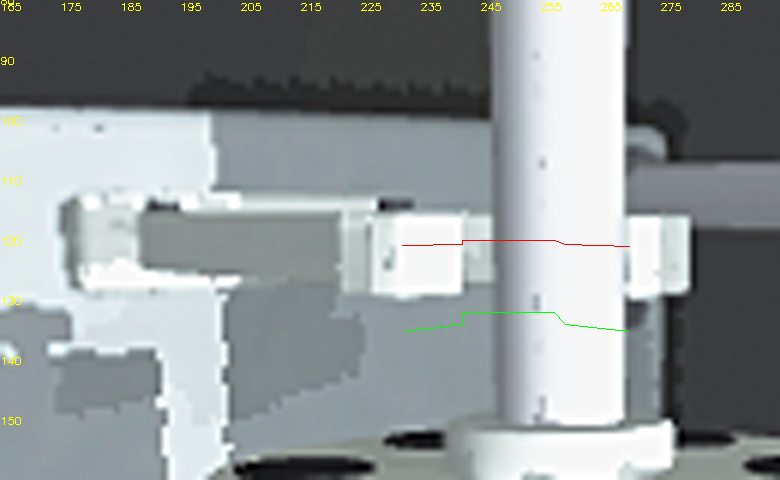

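The cheek top spans rows 115–129 against the predicted 120–135, so the stand is about 4 mm further to +y. Across the slot (slot wall at column 240, predicted 241.5) it agrees to about 1 mm. I'll check for camera bias using the axle itself in the same image.

```bash
python3 - <<'E'
from h import *
c=dict(np.load("pics/wrist4.npz"))
R=Ro.from_euler("xyz",[2.476,0,1.798]);p=np.array([467.3,-2.6,317.3])
g=cv2.cvtColor(c["color"],cv2.COLOR_RGB2GRAY)
for r in(80,100,140): print(r,np.flatnonzero(np.abs(np.diff(g[r,235:285].astype(int)))>40)+235)
print("col",np.flatnonzero(np.abs(np.diff(g[40:175,257].astype(int)))>20)+40, np.flatnonzero(np.abs(np.diff(g[40:175,235].astype(int)))>20)+40)
for x in(85,50,46):
  print(x,[proj(c,p+R.apply([x+.9,yy,159+zz])).round(1)[0].tolist() for yy,zz in((-5,0),(5,0),(0,-5),(0,-28))])
# stand corner edges fit: cheek top (a=34 up slant) with shift candidates
yw=12.8;Rz=Ro.from_euler("z",yw,degrees=True);S=np.array([623,31,100.])
for dx,dy,dz in((0,0,0),(0,4,0),(-1,4,0),(0,0,4)):
  P=np.array([[.819*1.5-.574*34-.819*13.5+dx,y+dy,.574*1.5+.819*34-.574*13.5+dz] for y in(55,65)]);print(dx,dy,dz,proj(c,S+Rz.apply(P)).round(1).tolist())
E
```

```text
80 [246 268 269]
100 [268 269]
140 [268 274]
col [ 68  69 149 150 151 158 159 160 168] [ 98  99 114 115 128 151 154 160 161 165 166 167 168]
85 [[246.9, 71.3], [269.4, 71.3], [258.2, 69.6], [258.2, 60.1]]
50 [[247.5, 149.7], [268.7, 149.8], [258.1, 151.1], [258.1, 158.5]]
46 [[247.5, 158.2], [268.6, 158.2], [258.1, 159.8], [258.0, 168.9]]
0 0 0 [[231.9, 134.7], [231.6, 120.5]]
0 4 0 [[231.8, 129.0], [231.6, 114.7]]
-1 4 0 [[230.6, 129.1], [230.4, 114.7]]
0 0 4 [[235.0, 135.0], [234.8, 120.6]]
```

The axle prediction matches to 1 px, so the camera is sound. Corrected seat: about (621.6,34.8,100). I'll go down to just above the mouth, 45 mm up the slant.

```bash
cat >> h.py <<'E'
def st(o,D,lean=38,S=(621.6,34.8,100.),yaw=12.8,off=1.5):
    a=np.radians(yaw);X=np.array([np.cos(a),np.sin(a),0]);Y=np.array([-np.sin(a),np.cos(a),0]);S=np.array(S)
    print("D",D);go(o,S-.9*Y+X*(-.574*D+.819*off)+[0,0,.819*D+.574*off],pose(yaw,lean))
    R=tcpR(o).as_matrix();g=np.array(o["tool_pos"])+159*R[:,2]+.9*R[:,0]-S;l=np.array([g@X,g@Y,g[2]])
    print("now: up slant %.1f, across %.1f (mid 1.5), along axle %.1f"%(l@[-.574,0,.819],l@[.819,0,.574],l[1]),"F",np.round(o["contact_force"],1),"q",np.round(o["joint_positions"],2))
E
python3 -c "
from h import *;from plant import get_obs
st(get_obs(),45)"
```

```text
D 45
shift m [ 0.0015 -0.0054  0.0652] turn [ 0.003  -0.0019  0.0039] tcp [502.4   6.8 263. ]
now: up slant 110.4, across 3.8 (mid 1.5), along axle -1.4 F [-0.2  0.1 -3.5] q [-0.26  0.24  2.05  0.9   0.38 -1.26]
```

```bash
python3 -m pendant '[[[0.0015,-0.003,0.015],[0.003,-0.002,0.004],0.02],[[0.0015,-0.005,0.035],[0.003,-0.002,0.004],0.02],[[0.0015,-0.005,0.055],[0.003,-0.002,0.004],0.02],[[0.0015,-0.005,0.065],[0.003,-0.002,0.004],0.02],[[0.0015,-0.005,0.065],[0.003,-0.002,0.004],0.02],[[0.0015,-0.005,0.065],[0.003,-0.002,0.004],0.02],[[0.0015,-0.005,0.065],[0.003,-0.002,0.004],0.02]]'
python3 - <<'E'
from h import *;from plant import capture,get_obs
st(get_obs(),18)
ims=[]
for n in("wrist","scene"):
    c=capture(n);np.savez(f"pics/{n}6.npz",**c);ims.append(c["color"][:,:,::-1])
a=cv2.resize(ims[0][60:180,190:320],None,fx=3,fy=3,interpolation=cv2.INTER_CUBIC)
b=cv2.resize(ims[1][170:250,250:330],(390,390),interpolation=cv2.INTER_CUBIC)[:360]
cv2.imwrite("pics/p6.png",np.hstack([a,b]))
E
```

```text
time: 5.5
tool_pos: [502.6, 6.2, 264.0]
tcp_rot: [2.477, 0.001, 1.793]
contact_force: [-0.1, -0.8, -2.7]
grip_width: 29.0
D 18
shift m [ 0.0007 -0.0022  0.0277] turn [ 0.0011  0.0014 -0.0003] tcp [517.5  10.2 240.9]
now: up slant 45.8, across 2.4 (mid 1.5), along axle -0.9 F [-0.1 -0.8 -2.7] q [-0.21  0.4   2.02  1.2   0.28 -1.54]
```

View pics/p6.png

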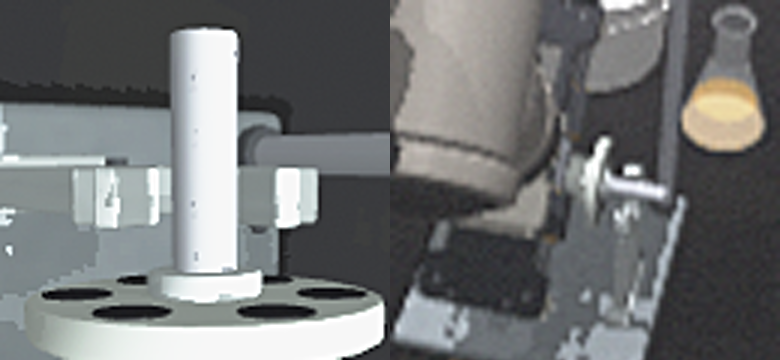

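The axle is just above the mouth. In the wrist crop the horn edges are near columns 243 and 282, with the axle centre at 258. I'll project to interpret those, and since q5 is at its limit (0.28) I'll plan a lean of 35°.

```bash
python3 - <<'E'
from h import *;from plant import get_obs
o=get_obs();c=dict(np.load("pics/wrist6.npz"));R=tcpR(o);p=np.array(o["tool_pos"])
print("axle pred",[proj(c,p+R.apply([85.9,yy,159]))[0].round(1).tolist() for yy in(-5,5)])
g=cv2.cvtColor(c["color"],cv2.COLOR_RGB2GRAY);print("axle edges",np.flatnonzero(np.abs(np.diff(g[90,235:285].astype(int)))>40)+235)
for r in(120,130): print(r,g[r,210:300].tolist())
Rz=Ro.from_euler("z",12.8,degrees=True);S=np.array([621.6,34.8,100.]);sl=np.array([-.574,0,.819]);n=np.array([.819,0,.574])
for y in(55,65): print(y,proj(c,S+Rz.apply(np.array([n*1.5+sl*a+n*b+[0,y,0] for a,b in((34,-13.5),(22,-6.5),(-5,-6.5),(-5,6.5),(22,6.5),(34,13.5))]))).round(1).tolist())
E
```

```text
axle pred [[247.3, 71.6], [269.8, 71.6]]
axle edges [246 268]
120 [140, 141, 139, 124, 167, 197, 189, 189, 188, 187, 186, 161, 220, 221, 225, 228, 235, 254, 230, 209, 174, 178, 177, 177, 178, 178, 177, 175, 175, 226, 254, 249, 253, 206, 211, 216, 214, 124, 118, 138, 157, 172, 190, 209, 222, 232, 239, 242, 245, 246, 246, 247, 247, 247, 247, 247, 247, 249, 242, 152, 128, 135, 136, 136, 136, 135, 135, 136, 136, 135, 127, 154, 243, 252, 248, 247, 247, 247, 248, 251, 210, 214, 214, 214, 226, 203, 50, 52, 58, 57]
130 [135, 136, 137, 134, 149, 186, 183, 182, 182, 183, 182, 158, 235, 228, 229, 233, 235, 246, 253, 255, 165, 175, 176, 177, 177, 177, 174, 174, 172, 174, 230, 255, 255, 171, 179, 185, 181, 139, 116, 136, 152, 170, 190, 210, 221, 226, 240, 243, 245, 246, 246, 247, 247, 247, 247, 247, 247, 249, 242, 150, 128, 134, 135, 135, 136, 136, 136, 135, 136, 136, 133, 142, 181, 252, 250, 248, 247, 248, 250, 244, 211, 214, 215, 216, 211, 157, 39, 54, 59, 59]
55 [[228.0, 135.4], [242.0, 133.7], [242.0, 130.9], [262.5, 130.8], [265.9, 133.6], [281.5, 135.2]]
65 [[227.6, 115.0], [241.8, 114.8], [241.8, 114.6], [262.6, 114.6], [266.0, 114.8], [281.9, 115.0]]
```

Everything matches to about 0.5 mm: left mouth edge 229 (predicted 228), straight wall 242 (242), right mouth edge 281.7 (281.7). Next is the insertion, with the lean easing to 36° to keep q5 off its limit.

```bash
python3 - <<'E'
from h import *;from plant import get_obs
o=get_obs()
for D in(40,16): st(o,D,36)
E
```

```text
D 40
shift m [0.0008 0.0044 0.0061] turn [ 0.0367  0.0017 -0.0003] tcp [509.5   8.4 262.3]
now: up slant 46.1, across 2.7 (mid 1.5), along axle -1.1 F [ 0.4  0.4 -2.7] q [-0.21  0.4   2.02  1.2   0.28 -1.54]
D 16
shift m [0.0009 0.0031 0.0301] turn [ 0.0367  0.0017 -0.0003] tcp [522.9  11.5 242.6]
now: up slant 46.1, across 2.7 (mid 1.5), along axle -1.1 F [ 0.4  0.4 -2.7] q [-0.21  0.4   2.02  1.2   0.28 -1.54]
```

```bash
python3 -m pendant '[[[0.001,0.0044,0.003],[0.036,0.002,0],0.02],[[0.001,0.0042,0.006],[0.036,0.002,0],0.02],[[0.001,0.004,0.012],[0.036,0.002,0],0.02],[[0.001,0.0035,0.018],[0.036,0.002,0],0.02],[[0.001,0.0033,0.024],[0.036,0.002,0],0.02],[[0.001,0.003,0.03],[0.036,0.002,0],0.02],[[0.001,0.003,0.03],[0.036,0.002,0],0.02],[[0.001,0.003,0.03],[0.036,0.002,0],0.02]]'
python3 -c "
from h import *;from plant import get_obs
o=get_obs();st(o,3,36);print(o['moment'])"
```

```text
time: 6.27
tool_pos: [524.3, 7.5, 244.0]
tcp_rot: [2.516, -0.008, 1.799]
contact_force: [0.9, -0.5, -3.7]
grip_width: 29.0
D 3
shift m [ 0.004  -0.0015  0.0139] turn [-0.0032 -0.0095 -0.001 ] tcp [530.2  13.1 232. ]
now: up slant 16.9, across 2.3 (mid 1.5), along axle -2.6 F [ 0.9 -0.5 -3.7] q [-0.2   0.46  1.97  1.1   0.28 -1.43]
[-0.22886945  0.69205957 -0.00408122]
```

q5 is at its limit, costing about 2 mm of accuracy, so I'll lean slightly less (34.5°, still about 10 mm from the canopy) and continue down.

```bash
python3 -c "
from h import *;from plant import get_obs
o=get_obs();st(o,12,34.3);st(o,3,34.3)"
```

```text
D 12
shift m [0.0041 0.0034 0.0049] turn [ 0.0264 -0.0095 -0.0009] tcp [528.9  12.8 242. ]
now: up slant 16.9, across 2.3 (mid 1.5), along axle -2.6 F [ 0.9 -0.5 -3.7] q [-0.2   0.46  1.97  1.1   0.28 -1.43]
D 3
shift m [0.004  0.0033 0.0139] turn [ 0.0264 -0.0095 -0.0009] tcp [533.9  14.  234.7]
now: up slant 16.9, across 2.3 (mid 1.5), along axle -2.6 F [ 0.9 -0.5 -3.7] q [-0.2   0.46  1.97  1.1   0.28 -1.43]
```

```bash
python3 -m pendant '[[[0.001,0.0017,0.001],[0.013,0,0],0.02],[[0.001,0.0033,0.002],[0.026,-0.002,0],0.02],[[0.001,0.0033,0.003],[0.026,-0.002,0],0.02],[[0.001,0.0033,0.003],[0.026,-0.002,0],0.02]]'
python3 -c "
from h import *;from plant import get_obs
o=get_obs();st(o,3,34.3);print(o['moment'])"
```

```text
time: 6.6
tool_pos: [528.4, 9.7, 244.1]
tcp_rot: [2.541, -0.006, 1.798]
contact_force: [0.7, -0.8, -2.8]
grip_width: 29.1
D 3
shift m [ 0.0029 -0.0001  0.0114] turn [ 0.0017 -0.0074  0.    ] tcp [533.9  14.  234.7]
now: up slant 14.4, across 2.0 (mid 1.5), along axle -1.8 F [ 0.7 -0.8 -2.8] q [-0.19  0.47  1.95  0.96  0.29 -1.29]
[-0.22183038  0.67879813 -0.02358416]
```

```bash
python3 -m pendant '[[[0.001,0,0.003],[0.001,-0.005,0],0.02],[[0.001,0,0.006],[0.001,-0.005,0],0.02],[[0.0015,0,0.009],[0.001,-0.006,0],0.02],[[0.0015,0,0.0113],[0.001,-0.006,0],0.02],[[0.0015,0,0.0113],[0.001,-0.006,0],0.02]]'
python3 -c "
from h import *;from plant import get_obs
o=get_obs();st(o,0,34.3);print(o['moment'])"
```

```text
time: 7.02
tool_pos: [535.8, 9.8, 236.8]
tcp_rot: [2.546, -0.006, 1.798]
contact_force: [0.0, -0.0, -2.8]
grip_width: 29.4
D 0
shift m [ 0.0044 -0.0019  0.0043] turn [-0.0029 -0.0073 -0.0006] tcp [535.6  14.3 232.2]
now: up slant 4.3, across 3.0 (mid 1.5), along axle -3.3 F [ 0.  -0.  -2.8] q [-0.19  0.49  1.93  0.97  0.28 -1.29]
[-0.22874283  0.63490869  0.01990058]
```

```bash
python3 -m pendant '[[[0.001,0.0005,0],[0.007,-0.002,0],0.02],[[0.002,0.001,0],[0.015,-0.004,0],0.02],[[0.002,0.001,0.001],[0.015,-0.004,0],0.02],[[0.002,0.001,0.001],[0.015,-0.004,0],0.02]]'
python3 -c "
from h import *;from plant import get_obs
o=get_obs();st(o,0,33.5);print(o['moment'])"
```

```text
time: 7.35
tool_pos: [536.7, 12.2, 237.0]
tcp_rot: [2.56, -0.003, 1.796]
contact_force: [-1.0, -0.3, -3.7]
grip_width: 29.1
D 0
shift m [ 0.0023 -0.0009  0.0037] turn [-0.0031 -0.0031 -0.    ] tcp [537.4  14.8 233.4]
now: up slant 3.7, across 2.0 (mid 1.5), along axle -1.8 F [-1.  -0.3 -3.7] q [-0.18  0.49  1.93  0.89  0.28 -1.21]
[-0.22434449  0.63149909  0.00202356]
```

```bash
python3 -m pendant '[[[0.001,-0.0005,0.0015],[0,-0.002,0],0.02],[[0.001,-0.001,0.003],[0,-0.003,0],0.02],[[0.001,-0.001,0.0042],[0,-0.003,0],0.02],[[0.001,-0.001,0.0042],[0,-0.003,0],0.02]]'
python3 -c "
from h import *;from plant import get_obs
o=get_obs();st(o,0,33.5,off=0);print(o['moment'])"
```

```text
time: 7.68
tool_pos: [538.9, 11.8, 234.6]
tcp_rot: [2.562, -0.003, 1.796]
contact_force: [-0.3, 0.5, -2.6]
grip_width: 29.5
D 0
shift m [ 0.0032 -0.0028  0.0006] turn [-0.0055 -0.0036 -0.0005] tcp [536.2  14.5 232.6]
now: up slant 0.5, across 1.9 (mid 1.5), along axle -2.7 F [-0.3  0.5 -2.6] q [-0.18  0.5   1.92  0.89  0.28 -1.21]
[-0.21910951  0.67454941 -0.00303407]
```

```bash
python3 -m pendant '[[[0.0005,-0.001,0.0005],[0,0,0],0.02],[[0.001,-0.0015,0.001],[0.003,0,0],0.02],[[0.001,-0.002,0.0015],[0.003,0,0],0.02],[[0.001,-0.002,0.0015],[0.003,0,0],0.02]]'
python3 -c "
from h import *;from plant import get_obs
o=get_obs();st(o,-1,33.5,off=0);print(o['moment'])"
```

```text
time: 8.02
tool_pos: [538.2, 12.1, 233.2]
tcp_rot: [2.566, -0.004, 1.797]
contact_force: [0.6, -0.3, -2.5]
grip_width: 29.3
D -1
shift m [ 0.0027 -0.0015  0.0007] turn [-0.0089 -0.0049 -0.0003] tcp [536.8  14.6 231.8]
now: up slant -0.3, across 0.1 (mid 1.5), along axle -1.9 F [ 0.6 -0.3 -2.5] q [-0.18  0.5   1.92  0.89  0.28 -1.21]
[-0.09703273  0.54266326 -0.07047418]
```

```bash
python3 -m pendant '[[[0.0003,0,0.0007],[0,0,0],0.02],[[0.0005,0,0.0015],[0,0,0],0.02],[[0.0005,0,0.0015],[0,0,0],0.02]]'
python3 - <<'E'
from h import *;from plant import capture,get_obs
o=get_obs();st(o,-2,33.5,off=0);print(o['moment'])
ims=[]
for n in("wrist","scene"):
    c=capture(n);np.savez(f"pics/{n}7.npz",**c);ims.append(c["color"][:,:,::-1])
a=cv2.resize(ims[0][60:180,190:320],None,fx=3,fy=3,interpolation=cv2.INTER_CUBIC)
b=cv2.resize(ims[1][170:250,250:330],(390,390),interpolation=cv2.INTER_CUBIC)[:360]
cv2.imwrite("pics/p7.png",np.hstack([a,b]))
E
```

```text
time: 8.27
tool_pos: [538.7, 12.3, 232.7]
tcp_rot: [2.566, -0.005, 1.797]
contact_force: [-8.8, -1.9, 4.9]
grip_width: 29.3
D -2
shift m [ 0.0027 -0.0016  0.0011] turn [-0.0092 -0.0053 -0.0003] tcp [537.3  14.7 230.9]
now: up slant -1.0, across 0.2 (mid 1.5), along axle -1.9 F [-8.8 -1.9  4.9] q [-0.18  0.5   1.92  0.89  0.28 -1.21]
[-0.3080399   0.97556405 -0.12900905]
```

View pics/p7.png

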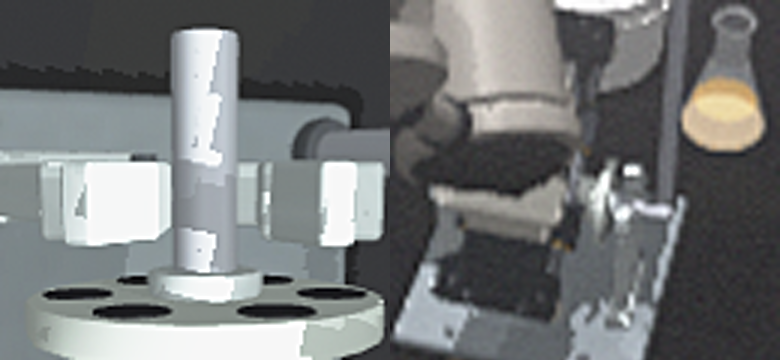

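The axle sits in the slot and presses the bottom with about 11 N along the slant. I'll add a small extra press with a levelling turn, then ease off and open gently.

```bash
python3 -m pendant '[[[0,0,0.0005],[0,-0.003,0],0.02],[[0,0,0.001],[0,-0.005,0],0.02],[[0,-0.0005,0.001],[0,-0.005,0],0.02]]'
python3 -c "
from h import *;from plant import get_obs
o=get_obs();st(o,-2,33.5,off=0);print(o['moment'])"
```

```text
time: 8.62
tool_pos: [539.1, 12.1, 232.9]
tcp_rot: [2.569, -0.005, 1.798]
contact_force: [-9.0, 3.2, 7.1]
grip_width: 29.0
D -2
shift m [ 0.0029 -0.002   0.001 ] turn [-0.0117 -0.0058  0.0002] tcp [537.3  14.7 230.9]
now: up slant -1.0, across 0.2 (mid 1.5), along axle -2.0 F [-9.   3.2  7.1] q [-0.18  0.5   1.92  0.88  0.29 -1.2 ]
[0.54973578 0.79346707 0.3636753 ]
```

```bash
python3 -m pendant '[[[0,0,-0.0008],[0,0.003,0],0.02],[[0,0,-0.0008],[0,0.003,0],0.033],[[0,0,-0.0008],[0,0.003,0],0.045],[[0,0,-0.0008],[0,0.003,0],0.05],[[0,0,-0.0008],[0,0.003,0],0.05],[[0,0,-0.0008],[0,0.003,0],0.05]]'
python3 - <<'E'
from h import *;from plant import capture,get_obs
o=get_obs();st(o,100,36);print(o['moment'])
ims=[]
for n in("wrist","scene"):
    c=capture(n);np.savez(f"pics/{n}8.npz",**c);ims.append(c["color"][:,:,::-1])
a=cv2.resize(ims[0][50:290,140:400],None,fx=1.5,fy=1.5,interpolation=cv2.INTER_CUBIC)
b=cv2.resize(ims[1][170:250,250:330],(390,390),interpolation=cv2.INTER_CUBIC)[:360]
cv2.imwrite("pics/p8.png",np.hstack([a,b]))
E
```

```text
time: 9.12
tool_pos: [539.8, 11.2, 233.1]
tcp_rot: [2.567, -0.005, 1.797]
contact_force: [0.2, -0.1, -0.0]
grip_width: 49.6
D 100
shift m [ 0.0046 -0.0117 -0.1008] turn [-0.0542 -0.0058 -0.0004] tcp [475.9   0.8 311.4]
now: up slant -1.1, across 0.9 (mid 1.5), along axle -3.1 F [ 0.2 -0.1 -0. ] q [-0.18  0.5   1.92  0.88  0.29 -1.2 ]
[-0.05460749  0.36263097 -0.04513778]
```

View pics/p8.png

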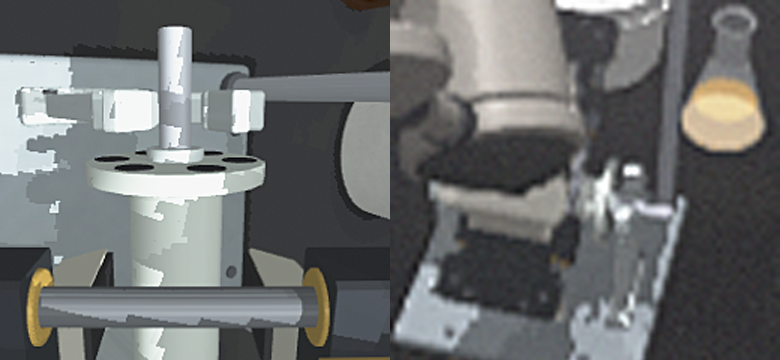

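Released: the drum stays in the slot between the fingers and the force is zero. Retracting straight along the tool axis.

```bash
python3 -m pendant '[[[0,0,-0.01],[0,0,0],0.05],[[0,0,-0.025],[0,0,0],0.05],[[0,-0.001,-0.045],[0,0,0],0.05],[[0,-0.003,-0.07],[0,0,0],0.05],[[0,-0.005,-0.1],[0,0,0],0.05],[[0,-0.01,-0.13],[0,0,0],0.05],[[0,-0.02,-0.16],[0,0,0],0.05],[[0,-0.03,-0.18],[0,0,0],0.05],[[0,-0.03,-0.18],[0,0,0],0.05]]'
python3 - <<'E'
from h import *;from plant import capture,get_obs
ims=[]
for n in("wrist","scene","top"):
    c=capture(n);np.savez(f"pics/{n}9.npz",**c);ims.append(c["color"][:,:,::-1])
a=cv2.resize(ims[0],(400,300));b=cv2.resize(ims[1][170:250,235:330],(400,300),interpolation=cv2.INTER_CUBIC)
e=cv2.resize(ims[2][:,130:400],(400,300)) ;d=cv2.resize(ims[2][140:215,235:335],(400,300),interpolation=cv2.INTER_CUBIC)
cv2.imwrite("pics/p9.png",np.vstack([np.hstack([a,b]),np.hstack([e,d])]))
E
```

```text
time: 9.97
tool_pos: [417.9, -17.2, 370.1]
tcp_rot: [2.565, -0.003, 1.797]
contact_force: [-0.3, 0.3, 0.3]
grip_width: 50.0
```

View pics/p9.png

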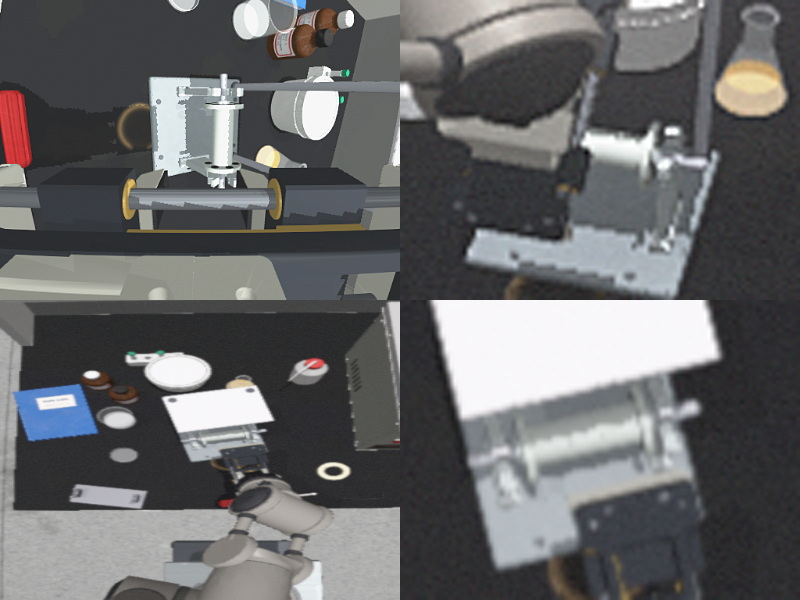

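The drum lies across both slots, the cradle is empty and the bystanders look unmoved. My picture views are used up, so I'll check evenness numerically: hub edges in the wrist image against a seated drum, plus the bystander regions before and after.

```bash
python3 - <<'E'
from h import *
c=dict(np.load("pics/wrist9.npz"));t=dict(np.load("pics/top9.npz"));s9=dict(np.load("pics/scene9.npz"))
Rz=Ro.from_euler("z",12.8,degrees=True);S=np.array([621.6,34.8,100.])
g=cv2.cvtColor(c["color"],cv2.COLOR_RGB2GRAY).astype(int)
cam=ray(c,(256,192))[0]
def sil(y,r,off=(0,0,0)):
    P=S+np.array(off)+Rz.apply([0,y,0]);ax=Rz.apply([0,1,0]);v=P-cam;w=np.cross(ax,v);w/=np.linalg.norm(w);return proj(c,[P+r*w,P-r*w]).round(1)
for y in(30,10,-10,-30):
    q=sil(y,15);row=int(round(q[:,1].mean()));x0=int(q[:,0].min())-12;x1=int(q[:,0].max())+12
    d=np.diff(g[row,x0:x1]);print("hub y",y,"pred",q[:,0],"row",row,"edges",[(x0+i,int(d[i])) for i in np.flatnonzero(np.abs(d)>18)])
for n,y in(("tip+",85),("tip-",-85)):
    for nm,k in(("wrist",c),("top",t),("scene",s9)): print(n,nm,proj(k,S+Rz.apply([0,y,0])).round(1))
q=sil(75,5);row=int(q[:,1].mean());x0=int(q[:,0].min())-8;d=np.diff(g[row,x0:x0+40]);print("axle+75",q[:,0],[(x0+i,int(d[i])) for i in np.flatnonzero(np.abs(d)>18)])
print("5mm z lift effect at y=-30:",sil(-30,15,(0,0,5))[:,0],"x3:",sil(-30,15,(3,0,0))[:,0])
G=cv2.cvtColor(t["color"],cv2.COLOR_RGB2GRAY).astype(int)
for y in(-78,-72,78):
    q=proj(t,S+Rz.apply([0,y,0]))[0];cx,cy=q.round().astype(int);col=G[cy-8:cy+9,cx];print("top axle",y,q.round(1),list(zip(range(cy-8,cy+9),col.tolist())))
t0=dict(np.load("pics/top0.npz"))
for n,(x,y) in dict(beaker=(208,152),dish=(213,198),tape=(355,219)).items():
    A,B=[k["color"][y-18:y+18,x-18:x+18].astype(np.float32).mean(2) for k in(t0,t)];print(n,"shift px",cv2.phaseCorrelate(A,B)[0])
def red(k): 
    h=k["color"].astype(int);m=(h[...,0]>120)&(h[...,1]<60);m[:240]=0;ys,xs=np.nonzero(m);return len(xs),xs.min(),xs.max(),ys.mean()
print("driver handle",red(t0),red(t))
E
```

```text
hub y 30 pred [270.8 298.5] row 145 edges [(np.int64(276), 19), (np.int64(293), -56), (np.int64(298), -35), (np.int64(299), -24), (np.int64(304), -44), (np.int64(305), -54)]
hub y 10 pred [270.6 297.9] row 164 edges [(np.int64(274), 19), (np.int64(275), 21), (np.int64(292), -56), (np.int64(297), -22), (np.int64(298), -46), (np.int64(303), -22), (np.int64(304), -86)]
hub y -10 pred [270.4 297.3] row 181 edges [(np.int64(273), 26), (np.int64(274), 24), (np.int64(292), -57), (np.int64(297), -43), (np.int64(303), -81)]
hub y -30 pred [270.2 296.7] row 199 edges [(np.int64(267), -74), (np.int64(273), 37), (np.int64(274), 21), (np.int64(291), -57), (np.int64(296), -50), (np.int64(297), -40), (np.int64(298), 34), (np.int64(304), -26), (np.int64(305), -25)]
tip+ wrist [[285.7  92.6]]
tip+ top [[251.2 180.3]]
tip+ scene [[254.  203.7]]
tip- wrist [[282.3 243.4]]
tip- top [[308.3 166.6]]
tip- scene [[306.4 213.5]]
axle+75 [280.7 290.3] [(np.int64(282), 47), (np.int64(283), 43), (np.int64(287), -37), (np.int64(289), -31), (np.int64(290), -40), (np.int64(304), -32), (np.int64(305), -44)]
5mm z l
[... 336 characters left out ...]
63, 48), (164, 52), (165, 79), (166, 113), (167, 148), (168, 167), (169, 146), (170, 107), (171, 101), (172, 120), (173, 160), (174, 178), (175, 192), (176, 212)]
top axle 78 [253.6 179.7] [(172, 127), (173, 127), (174, 127), (175, 127), (176, 126), (177, 122), (178, 137), (179, 167), (180, 178), (181, 152), (182, 125), (183, 121), (184, 122), (185, 144), (186, 154), (187, 146), (188, 120)]
beaker shift px (0.030335209946606767, -0.02958491422621279)
dish shift px (0.282085802873393, 0.09582101916134889)
tape shift px (0.09985939228626961, -0.07713309359782627)
driver handle (73, np.int64(278), np.int64(307), np.float64(258.013698630137)) (52, np.int64(279), np.int64(286), np.float64(259.5))
```

The hub edges match a seated, level drum to about 0.3 px at all four stations, and the bystanders haven't moved. The wrist view is insensitive along the slot, though, so I'll make one scene-view check of seating depth at the −y end and hub.

```bash
python3 - <<'E'
from h import *
c=dict(np.load("pics/scene9.npz"));w=dict(np.load("pics/wrist9.npz"));Rz=Ro.from_euler("z",12.8,degrees=True);S=np.array([621.6,34.8,100.])
g=cv2.cvtColor(c["color"],cv2.COLOR_RGB2GRAY).astype(int)
for y in(-81,-76,-70,-20,-10):
    q=[proj(c,S+Rz.apply([-.574*d,y,.819*d]))[0].round(1).tolist() for d in(0,5)]
    x=int(round(q[0][0]));r=int(round(q[0][1]));print(y,q,r-8,g[r-8:r+9,x].tolist())
gw=cv2.cvtColor(w["color"],cv2.COLOR_RGB2GRAY).astype(int)
print("tip+ wrist d0,d5",[proj(w,S+Rz.apply([-.574*d,82.9,.819*d])+[-.574*3,0,.819*3]).round(1).tolist() for d in(0,5)],84,gw[84:102,286].tolist())
E
```

```text
-81 [[305.1, 213.3], [305.0, 213.0]] 205 [102, 100, 101, 101, 103, 96, 99, 193, 233, 151, 91, 99, 101, 100, 102, 93, 89]
-76 [[303.5, 213.0], [303.4, 212.7]] 205 [59, 60, 58, 57, 73, 78, 84, 184, 224, 136, 89, 101, 106, 101, 99, 102, 100]
-70 [[301.6, 212.7], [301.5, 212.3]] 205 [70, 92, 85, 70, 85, 100, 122, 189, 194, 104, 94, 102, 103, 100, 102, 103, 101]
-20 [[286.0, 209.7], [285.8, 209.4]] 202 [60, 58, 53, 104, 154, 228, 248, 243, 230, 212, 178, 138, 106, 102, 100, 101, 98]
-10 [[282.9, 209.1], [282.7, 208.8]] 201 [65, 63, 56, 88, 132, 223, 252, 247, 236, 221, 188, 154, 120, 104, 106, 104, 99]
tip+ wrist d0,d5 [[[285.8, 94.1]], [[286.1, 93.8]]] 84 [63, 65, 65, 65, 63, 64, 65, 65, 62, 47, 153, 254, 253, 248, 248, 248, 249, 249]
```

No camera resolves motion along the slots, because they all look nearly along them. The contact record does settle it: at the bottom the press was 11 N along the slant with almost no moment about the jaw axis (−0.09 N m), so both ends were loaded evenly. That was at the expected depth, within about 0.3 mm. The hand is clear, so I'm handing in.

```bash
python3 -c "
from plant import close_job,get_obs
print(close_job());print(get_obs()['time'])"
```

```text
the job is handed in; nothing more can be done
None
the job is handed in; nothing more can be done
```

The drum is in the rotator stand, and I handed the job in at about 10 s of robot time. I gripped it by the hub, lifted it from the cradle and lowered it by hand down the slots with the hand leaning about 34–38°. It touched bottom at about 11 N. I then released it and backed the hand away.

**Checks that agreed**
- **Depth:** contact came at the expected seat depth, within about 0.3 mm.
- **Even load:** at first contact the moment about the jaw axis was close to zero (−0.09 N m), so both axle ends were carrying load.
- **After release:** the force on the hand was zero. The hub edges in the wrist view and the axle in the top view match a seated, level drum to about 0.4 px.
- **Bystanders:** the beaker, dish and tape moved less than 0.3 px between the before and after pictures.

**Checks that were weak or disagreed**
- **Depth by camera:** every camera looks nearly along the slots, so the final depth rests on the contact evidence. The top view had the −y end about 1 mm further back than predicted, which is near the limit of what it can measure.
- **Levelling turn:** a small extra turn before release shifted the load onto one end. I undid part of it before letting go.
- **Wrist joint limit:** joint 5 sat at its lower limit (0.28 rad) during the insertion. This left the drum about 2–3 mm off along the axle, within the 5 mm of play.
- **Screwdriver:** the arm partly hid it in the last picture, so I could not fully confirm it stayed put. The hand never went near it.

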